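Clamp a square sleeve in the measuring chuck with the pin spanner

ROBOT

A 6-joint arm with a two-finger parallel gripper is mounted at the origin on the work surface. World frame = base frame: x ahead of the robot, y to its left, z up, the work surface at z = 0. Lengths are in m, angles in rad, forces in N, time in s.
With the tool pointing down it reaches from about 0.375 to 0.975 m from the base axis. Payload 3.8 kg.
Tool frame: the origin (TCP) lies midway between the tips of the shut fingers; the grasp point (between the pads) lies 19 mm behind it; x points along the fingers, y is the direction in which the jaws open and shut, and the axes are right-handed (so a half turn about x gives the same grasp; the last joint's range is limited). The gripper opens to 88 mm and grips with 3 to 60 N. Pads are 18 mm wide; open, the fingers measure 123 mm over their backs; the gripper's body (75 mm by 187 mm) begins 45 mm behind the grasp point.
Start: joints at [-1.236, 0.264, 1.604, -0, 1.274, -0.037], TCP at [0.245, -0.629, 0.239] pointing down, gripper open.
Joint ranges: [-2.63, 2.63], [-0.94, 2.18], [0.31, 2.57], [-1.31, 4.45], [0, 2.66], [-2.55, 2.55]. Speed limits (rad/s): [2.57, 2.57, 3.14, 3.14, 3.14, 3.14].

INTERFACE

Orientations are given as a rotation vector (axis times angle).
In Python, from cell import manip, inverse_kinematics, cams, order gives the robot as it stands. Calls block until the motion is done:
- manip.move_pose(position, orientation): joint-space move of the TCP to a pose.
- manip.move_linear(position, rate=0.15, rot=None): straight line of the TCP; rot=None keeps the orientation; rate is the mean speed in m/s.
- manip.set_joints(angles): joint-space move.
- manip.set_gripper(opening, force=None): finger opening in m; force is the grip in N (None keeps the last); returns when the fingers have stopped.
- manip.dwell(seconds).
- inverse_kinematics(position, orientation): joint angles nearest the present ones, or None.
- manip.state(): the state.
- cams.capture(name): name is "scene" or "top"; returns a dict with "image" (420x560x3 uint8, blue, green, red), "z_map" (420x560 float32, m along the optical axis (not along the pixel's ray), 0 where there is no reading), "intrinsics" (3x3 intrinsics, pixels), "position" and "orientation" of the camera in the world. Camera axes: x right, y down, z forward; pixel columns grow to the right and rows downward; lengths in m; the calibration is good to about 2 mm. A picture is of the moment at which its call begins.
A pose or a line that the arm cannot do raises manip.IKError and nothing moves.
- order.close_job(): hands the job in, once; it reports no verdict.
The state is a dict: "clock": time; "joint_pos": joint angles; "joint_velocities": joint speeds; "tau": joint torques, N m; "tool_pos": TCP position; "tcp_rot": TCP orientation; "contact_force": force on the tool from outside, world axes, zero at the start; "moment": the same for the moment, N m; "gripper_width": finger opening in m.
Only numpy, scipy, OpenCV 4.12 (cv2) and the standard library are available. Lean on these libraries where they do the work, as an engineer would, in place of code of your own. Each camera call takes 0.05 s, during which the arm holds its last target.

TASK

The white square sleeve stands skewed on the measuring chuck: turn it on its stub until two of its flat sides face the two jaws squarely, while the ring is still open. Then take the larger pin spanner, the one that fits the ring, put both its pins down into the ring's two holes, and use it to turn the ring clockwise (seen from above) all the way to its stop so the jaws close on the sleeve. Hang the spanner back on its own stand and leave the smaller spanner and the other things where they are.

Things in the scene. Friction and masses are not known exactly. Their poses are not given: they have to be found in the camera images.
- chuck: Round self-centring chuck, 152 mm diameter, on a 12 mm thick perforated aluminium plate; fixed, but its place and yaw vary. Origin: centre of its underside, on the axis, 12 mm above the table. z up; x is the line along which its two jaws close.
- jaw0_face (a point): Middle of the inner face of the jaw at the chuck's +x side; a like jaw faces it at -x. Dark steel, 30 mm wide, 14.5 mm high above the seat. The faces are 35 mm from the axis when the ring reads 0 and 23 mm (1 mm off the squared sleeve's flats) when it reads 1.4; the ring moves them.
- chuck_seat (a point): Centre of the chuck's flat seat, 43 mm above the chuck's underside (55 mm above the table), level with the ring's top face. A fixed round stub of 24 mm diameter rises 10 mm from it into the sleeve's bore.
- sleeve: White plastic square sleeve, 44 x 44 mm and 55 mm tall, 0.12 kg, with a 26 mm vertical bore, standing loosely on the seat over the stub. Origin: centre of its underside; z up; x and y are square to its four flats. Grip it across two opposite flats in its upper half: the fingers then clear the jaws when it is turned.
- sleeve_top (a point): Centre of the sleeve's top face (110 mm above the table).
- ring (a joint): Turn of the chuck's steel ring in rad: 0 fully open, grows clockwise seen from above, stop at 1.4 (jaws closed). Starts between 0 and 0.3. It stays where it is left; about 0.25 N m turns it. The ring is 92 mm inside, about 140 mm outside, 16 mm thick.
- ring_hole0 (a point): Centre of the mouth of one spanner hole, on the ring's top face, 58 mm from the chuck's axis; moves with the ring. Round hole, 12 mm diameter, 16 mm deep. At ring 0 it lies on the chuck's +x side.
- ring_hole1 (a point): Mouth of the other, opposite hole, likewise (116 mm from the first). Either pin may go in either hole.
- spanner: The larger pin spanner, steel, 0.35 kg, 158 mm tall. Cross bar 132 mm long (along its x), 14 x 14 mm. Origin: centre of the bar's underside; z up. Two round legs, 16 mm thick, hang from the bar at x = +58 and -58 mm, 70 mm down; each ends in a shoulder and a pin of 8 mm diameter and 14 mm length, tapered at the tip. Its two ends are alike.
- spanner_grip (a point): Middle of the spanner's black upright grip fin, 44 mm above the bar's underside. The fin is 50 mm long (along the bar), 12 mm thick (spanner's y) and stands 14 to 74 mm above the bar's underside. With the pins in the holes and the shoulders on the ring, the bar's underside is 70 mm above the ring's top, 15 mm clear over the sleeve.
- spanner_pin0 (a point): Tip of the pin at the spanner's +x end, 84 mm below the bar's underside.
- spanner_pin1 (a point): Tip of the pin at the spanner's -x end, likewise.
- stand: The larger spanner's own grey stand, fixed; its side of the table, place and yaw vary. Origin: centre of its 92 x 90 x 10 mm foot, on the table. Two posts at x = +36 and -36 mm carry the bar, which lies along the stand's x, in forks open upward, 18 mm wide below, 24 mm at the top, 12 mm deep. The legs hang outside the posts, pin tips 21 mm off the table.
- stand_rest (a point): Where the centre of the bar's underside lies when the spanner hangs on its stand; 105 mm above the table. Either way round will do.
- small_spanner: The smaller pin spanner (bystander): the same shape, but bar 100 mm long and legs 84 mm apart; too small for the ring. It hangs on a like stand on the other side of the table. Origin: centre of the bar's underside, 105 mm up.
- height_master: Bystander: upright square steel height standard, foot 34 x 34 mm, 180 mm tall, fixed on the plate to one side of the chuck. Origin: centre of its underside, 12 mm above the table. Its top is thus 192 mm above the table.
- v_block: Bystander: dark steel V-block, 50 x 50 x 43 mm, fixed on the plate to the other side of the chuck. Origin: centre of its underside.
- round_sleeve0: Bystander: loose white round sleeve, 68 mm diameter, 34 mm tall, 5 mm wall, on the plate between the robot and the chuck. Origin: centre of its underside.
- round_sleeve1: Bystander: a like round sleeve, beyond the chuck.
- round_sleeve2: Bystander: a like round sleeve, beyond the chuck.
- gauge_box: Bystander: shut wooden gauge box, 100 x 160 x 50 mm, fixed, beyond one of the stands. Origin: centre of its underside.
- pendant: Bystander: black control pendant with a joystick, 90 x 190 mm, 93 mm tall at the joystick, fixed, beyond the other stand. Origin: centre of its underside.
There are look-alikes about, which are no part of the job. What is shaped like the sleeve but pink or purple is not meant.

How it is judged:
By the outcome, as a careful person would: the job done as asked, in the order asked, and still so for the second after the job is handed in, with the robot touching nothing.
It also fails if it takes over 67 s, if anything falls off the work surface, if the arm or the gripper's body presses on something with over 40 N, if the wrist force passes 120 N, or if a joint passes its speed limit or range.

## Working session

There is one attempt and no reset: what is moved stays moved. The work goes in short steps, each a Python script; the robot and the scene stay as the last script left them, time stands still between calls to the robot, and variables do not carry over. Pictures are saved under pics/ and viewed, and the job is handed in when it is done.

```bash
ls -la; mkdir -p pics
python3 - <<'E'
from cell import manip,cams
import cv2,numpy as np
for n in("scene","top"):
    c=cams.capture(n); cv2.imwrite(f"pics/{n}0.png",c["image"])
    np.savez(f"{n}0.npz",**c)
    print(n,c["intrinsics"].tolist(),c["position"],c["orientation"],(c["z_map"]>0).mean())
s=manip.state();print(s)
E
```

```text
total 12
drwxr-xr-x  3 agent agent 4096 Dec  7 02:05 .
drwxr-xr-x 23 root  root  4096 Dec  7 02:05 ..
drwxr-xr-x  2 agent agent 4096 Dec  7 02:05 pics
scene [[495.24192179699025, 0.0, 276.9277657595389], [0.0, 495.24192179699025, 206.7846337662788], [0.0, 0.0, 1.0]] [1.48827753 0.43651752 0.93162412] [-1.29692824 -2.0669192   1.01143483] 0.9960374149659864
top [[417.96951937151175, 0.0, 285.2475031103022], [0.0, 417.96951937151175, 205.0721489132488], [0.0, 0.0, 1.0]] [0.3566482  0.00372447 1.29240483] [-2.1382045   2.16593061 -0.14346982] 0.9955612244897959
{'clock': 0.1, 'joint_pos': array([-1.23590572e+00,  2.64678345e-01,  1.60523436e+00,  2.59618362e-05,
        1.27365948e+00, -3.69104778e-02]), 'joint_velocities': array([-0.00099674, -0.00177998, -0.00379474,  0.000302  ,  0.0005571 ,
       -0.00075455]), 'tau': array([-2.54531251e-04, -5.03620219e+01, -3.58071721e+01,  7.30262697e-02,
        2.33287172e-02, -4.03947263e-05]), 'tool_pos': array([ 0.24501644, -0.62828677,  0.23751378]), 'tcp_rot': array([ 2.01883202,  0.38174473, -2.0193853 ]), 'contact_force': array([-0.17848798,  1.25109846,  0.84982384]), 'moment': array([-0.02105955, -0.00243996,  0.01451784]), 'gripper_width': 0.08809077219448883}
```

View pics/scene0.png

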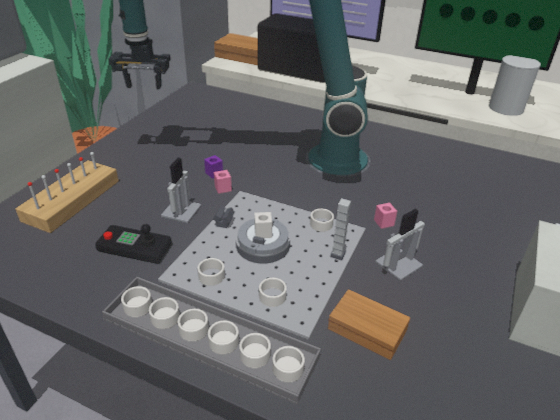

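View pics/top0.png

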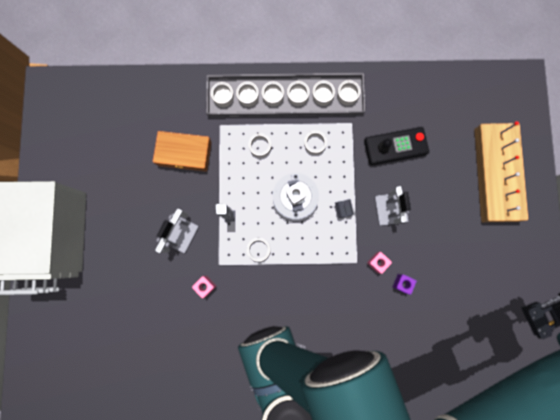

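The overview shows the white sleeve on the chuck at top (295,195) and scene (263,225). There is a spanner on each side: top (172,230) and (400,205). Next I'll take zoomed crops.

```bash
cat > h.py <<'E'
import numpy as np,cv2
from scipy.spatial.transform import Rotation as R
def load(n): return dict(np.load(n+".npz"))
def ray(c,uv):
    uv=np.atleast_2d(uv).astype(float)
    d=np.c_[uv,np.ones(len(uv))]@np.linalg.inv(c["intrinsics"]).T
    return d@R.from_rotvec(c["orientation"]).as_matrix().T
def onplane(c,uv,z):
    d=ray(c,uv);return c["position"]+d*((z-c["position"][2])/d[:,2])[:,None]
def proj(c,P):
    P=np.atleast_2d(P)
    q=(P-c["position"])@R.from_rotvec(c["orientation"]).as_matrix();q=q@c["intrinsics"].T
    return q[:,:2]/q[:,2:]
def cloud(c):
    H,W=c["z_map"].shape;v,u=np.mgrid[:H,:W]
    d=ray(c,np.c_[u.ravel(),v.ravel()]);P=c["position"]+d*c["z_map"].reshape(-1,1)
    return P.reshape(H,W,3)
E
python3 - <<'E'
from h import *
t=load("top0");s=load("scene0")
def crop(c,x,y,w,h,k):return cv2.resize(c["image"][y:y+h,x:x+w],None,fx=k,fy=k,interpolation=cv2.INTER_CUBIC)
cv2.imwrite("pics/c_top_chuck.png",crop(t,250,155,100,75,8))
a=crop(t,145,195,70,70,5);b=crop(t,365,175,70,70,5)
cv2.imwrite("pics/c_top_sp.png",np.hstack([a,b]))
a=crop(s,150,145,75,85,5);b=crop(s,370,195,75,85,5)
cv2.imwrite("pics/c_sc_sp.png",np.hstack([a,b]))
cv2.imwrite("pics/c_sc_chuck.png",crop(s,225,195,80,70,8))
# depth check
P=cloud(t)
for uv in [(295,195),(172,230),(400,205),(330,250),(296,185),(100,330)]:print(uv,P[uv[1],uv[0]])
P=cloud(s)
for uv in [(263,218),(407,222),(176,172),(300,150)]:print(uv,P[uv[1],uv[0]])
E
```

```text
(295, 195) [ 0.55309372 -0.02648639  0.05403394]
(172, 230) [0.4483622  0.32471525 0.11048593]
(400, 205) [ 0.50922688 -0.31954454  0.12691311]
(330, 250) [ 0.38889057 -0.13187535  0.00777946]
(296, 185) [ 0.57328657 -0.02846076  0.10982583]
(100, 330) [ 0.15912485  0.56410571 -0.00056461]
(263, 218) [ 0.53789802 -0.03100587  0.09353387]
(407, 222) [0.45935814 0.33523411 0.15567897]
(176, 172) [ 0.519364   -0.32020759  0.14625786]
(300, 150) [ 0.00997778 -0.14065514  0.00106018]
```

View pics/c_top_chuck.png

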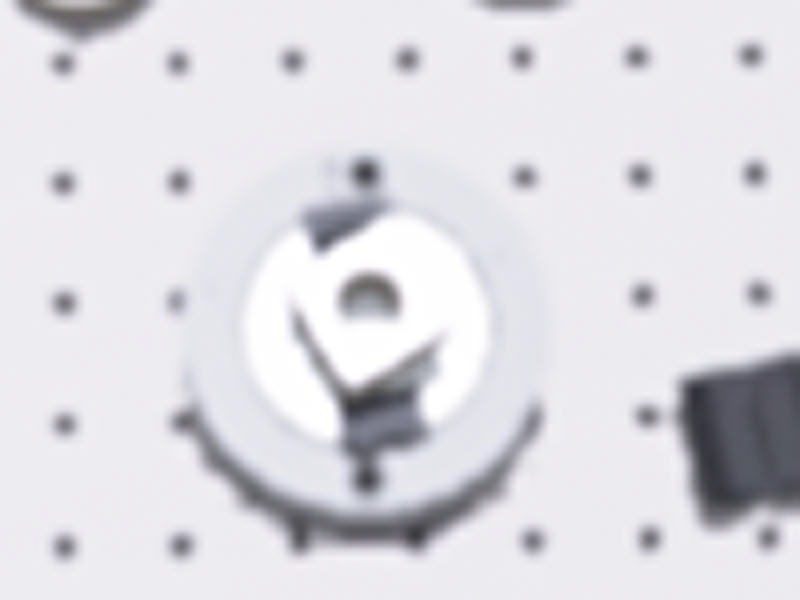

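View pics/c_top_sp.png

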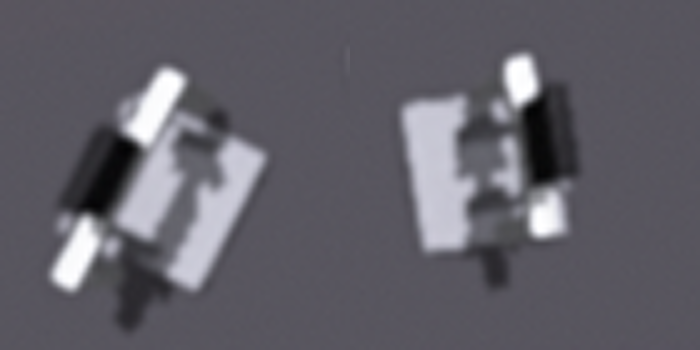

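View pics/c_sc_sp.png

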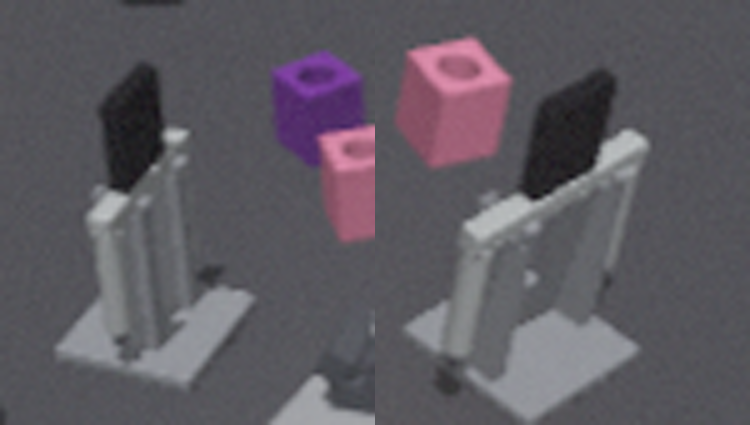

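View pics/c_sc_chuck.png

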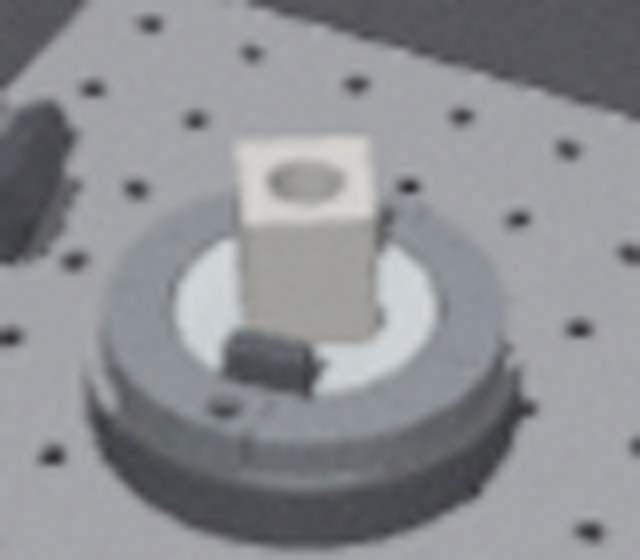

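Look-alikes for the sleeve:
- **White sleeve on the chuck:** scene (263,222). This is the one to use.
- **Pink sleeves:** scene (223,181) and (386,215), not meant.
- **Purple sleeve:** scene (213,166), not meant.

For the spanner, the choice is scene (407,235) on the left (+y) or scene (178,185) on the right (-y). I'll choose by measured bar length.

Run:
```python
from h import *
t=load("top0");s=load("scene0")
def cp(x,y,x0,y0,k=8):return np.array([(x+.5)/k-.5+x0,(y+.5)/k-.5+y0])
Pt,Ps=cloud(t),cloud(s)
# hole mouths
def dark(c,seed,r=3):
    g=255-c["image"].min(2).astype(float);u,v=np.round(seed).astype(int)
    w=g[v-r:v+r+1,u-r:u+r+1];w=np.clip(w-np.median(w)-20,0,None);yy,xx=np.mgrid[v-r:v+r+1,u-r:u+r+1]
    return np.array([(w*xx).sum(),(w*yy).sum()])/w.sum()
h0=dark(t,cp(366,173,250,155));h1=dark(t,cp(366,480,250,155));hs=cp(225,407,225,195)
A=onplane(t,[h0,h1],.055);B=onplane(s,[hs],.055)
print("holes top",h0,h1,A,np.linalg.norm(A[0]-A[1]),"mid",A.mean(0),"scene hole",B)
d=A[0]-A[1];print("hole yaw",np.degrees(np.arctan2(d[1],d[0])))
c0=A.mean(0)[:2]
for nm,P in(("top",Pt),("scene",Ps)):
    r=np.linalg.norm(P[...,:2]-c0,axis=2)
    for z0,z1,l,rm in((.045,.058,"seat/ring",.08),(.062,.075,"jaw",.058),(.105,.116,"sleevetop",.05)):
        m=(P[...,2]>z0)&(P[...,2]<z1)&(r<rm);q=P[m]
        print(nm,l,len(q),q.mean(0),np.median(q[:,2]))
        if l=="sleevetop": 
            print("  rect",cv2.minAreaRect(q[:,:2].astype(np.float32)))
        if l=="jaw":
            for sg in(1,-1):
                qq=q[(q[:,0]-c0[0])*sg>0.012]
                if len(qq)>3:print("  side",sg,len(qq),qq.mean(0),cv2.minAreaRect(qq[:,:2].astype(np.float32)))
# spanners
for nm,P in(("top",Pt),("scene",Ps)):
    for cx,cy in((.44,.32),(.51,-.325)):
        r=np.linalg.norm(P[...,:2]-[cx,cy],axis=2)
        for z0,z1,l in((.108,.128,"bar"),(.15,.185,"fin")):
            m=(P[...,2]>z0)&(P[...,2]<z1)&(r<.1);q=P[m]
            print(nm,cy,l,len(q),q.mean(0),cv2.minAreaRect(q[:,:2].astype(np.float32)))
```

```text
holes top [295.22636103 176.39255014] [295.33740831 213.87530562] [[ 0.60971005 -0.02804835  0.055     ]
 [ 0.49602347 -0.02656254  0.055     ]] 0.11369629606983601 mid [ 0.55286676 -0.02730544  0.055     ] scene hole [[ 0.61181247 -0.02464296  0.055     ]]
hole yaw -0.7487736260240316
top seat/ring 1285 [ 0.54881581 -0.0280826   0.05305684] 0.05324587927044955
top jaw 109 [ 0.5497024  -0.02773979  0.06788082] 0.06779919262315115
  side 1 42 [ 0.58981317 -0.02181234  0.0673548 ] ((0.5897979140281677, -0.0222075916826725), (0.012530487962067127, 0.028687143698334694), 7.502419948577881)
  side -1 51 [ 0.51477694 -0.03296889  0.06858494] ((0.5213435292243958, -0.030805271118879318), (0.03162684291601181, 0.03829101100564003), 1.918522834777832)
top sleevetop 163 [ 0.55041769 -0.02821587  0.10885371] 0.10875718407553392
  rect ((0.5508571863174438, -0.02819518744945526), (0.04404071345925331, 0.04380558803677559), 31.091726303100586)
scene seat/ring 998 [ 0.56845915 -0.01801857  0.05405906] 0.05461784761328908
scene jaw 124 [ 0.57997578 -0.01761822  0.06833502] 0.06842120882152031
  sid
[... 1119 characters left out ...]
.014213737100362778), 5.966348648071289)
scene 0.32 bar 286 [0.45933902 0.33466357 0.11728506] ((0.4529198706150055, 0.33797895908355713), (0.0337396115064621, 0.13369686901569366), 57.38808822631836)
scene 0.32 fin 185 [0.4549083  0.33633375 0.16917569] ((0.45058146119117737, 0.3358572721481323), (0.014559796079993248, 0.054221395403146744), 62.811866760253906)
scene -0.325 bar 164 [ 0.52524312 -0.3176792   0.11733755] ((0.5181876420974731, -0.32410672307014465), (0.10206439346075058, 0.035691261291503906), 6.620993614196777)
scene -0.325 fin 142 [ 0.52082763 -0.31889149  0.16736608] ((0.5163724422454834, -0.32089388370513916), (0.05226869881153107, 0.01430085115134716), 3.8421270847320557)
```

The longer bar measures 132 mm and is the spanner at +y, scene (407,235), so it's the right one. The -y bar is 100 mm. Next I'll refine the chuck axis, jaw line, sleeve yaw and spanner yaw.

Run:
```python
from h import *
from scipy.optimize import least_squares
t=load("top0");s=load("scene0")
for nm,c in(("top",t),("scene",s)):
    P=cloud(c);c0=np.array([.553,-.027])
    r=np.linalg.norm(P[...,:2]-c0,axis=2)
    # ring outline: silhouette far edge, dense circle fit (r free)
    m=((P[...,2]>.047)&(r<.085)).astype(np.uint8)
    ct=max(cv2.findContours(m,cv2.RETR_EXTERNAL,cv2.CHAIN_APPROX_NONE)[0],key=cv2.contourArea)[:,0]
    Q=onplane(c,ct,.055)[:,:2];rr=np.linalg.norm(Q-c0,axis=1);Q=Q[(rr>.06)&(rr<.08)]
    f=least_squares(lambda p:np.hypot(*(Q-p[:2]).T)-p[2],[*c0,.07],loss="soft_l1",f_scale=.001)
    print(nm,"ring outer",f.x,len(Q),np.abs(f.fun).mean())
    # jaws dark mask
    V=c["image"].max(2)
    print(" master/vblock/sleeves:")
    for l,z0,z1,b in(("master",.15,.2,(.44,.65,.06,.2)),("vblock",.045,.062,(.44,.62,-.19,-.11)),("round",.038,.055,(.38,.47,-.02,.12))):
        mm=(P[...,2]>z0)&(P[...,2]<z1)&(P[...,0]>b[0])&(P[...,0]<b[1])&(P[...,1]>b[2])&(P[...,1]<b[3]);q=P[mm]
        if len(q)>3:print("  ",l,len(q),q.min(0),q.max(0),cv2.minAreaRect(q[:,:2].astype(np.float32)))
    jm=((V<(150 if nm=="top" else 95))&(P[...,2]>.060)&(P[...,2]<.08)&(r<.06)).astype(np.uint8)
    for ct in cv2.findContours(jm,cv2.RETR_EXTERNAL,cv2.CHAIN_APPROX_NONE)[0]:
        if len(ct)>5:
            q=onplane(c,ct[:,0],.0695);print(" jaw",len(ct),q.mean(0)[:2],cv2.minAreaRect(q[:,:2].astype(np.float32)))
    # sleeve top
    m=((P[...,2]>.103)&(P[...,2]<.118)&(r<.05)).astype(np.uint8)
    ct=max(cv2.findContours(m,cv2.RETR_EXTERNAL,cv2.CHAIN_APPROX_NONE)[0],key=cv2.contourArea)[:,0]
    print(" sleeve",cv2.minAreaRect(onplane(c,ct,.110)[:,:2].astype(np.float32)))
    for cx,cy,l in((.447,.333,"big"),):
        r=np.linalg.norm(P[...,:2]-[cx,cy],axis=2)
        m=((P[...,2]>.110)&(P[...,2]<.128)&(r<.09)&(c["image"].min(2)>120));q=P[m]
        print(" bar PCA n",len(q));u,sv,vt=np.linalg.svd(q[:,:2]-q[:,:2].mean(0));print("  yaw",np.degrees(np.arctan2(vt[0,1],vt[0,0])))
```

```text
top ring outer [ 0.55042769 -0.02791367  0.06855274] 133 0.0008982813912343557
 master/vblock/sleeves:
   master 130 [0.48271664 0.16041182 0.15001224] [0.51032043 0.18817736 0.19433398] ((0.4958772659301758, 0.17366963624954224), (0.026929495856165886, 0.027054404839873314), 4.482363224029541)
   vblock 155 [ 0.48521117 -0.18961807  0.04506717] [ 0.54009511 -0.14972213  0.05704936] ((0.5117388963699341, -0.17356166243553162), (0.05011764541268349, 0.04161379858851433), 10.921707153320312)
   round 71 [0.38146928 0.05298417 0.03956807] [0.42349536 0.1186502  0.0496723 ] ((0.4026437997817993, 0.08569798618555069), (0.06576385349035263, 0.04162047803401947), 89.2972183227539)
 jaw 22 [ 0.51081328 -0.03150833] ((0.5117434859275818, -0.03284930810332298), (0.02654035948216915, 0.011891630478203297), 89.25791931152344)
 jaw 6 [ 0.52666453 -0.03015954] ((0.5266649723052979, -0.030160581693053246), (0.0013294806703925133, 0.01061619259417057), 26.00544548034668)
 jaw 12 [ 0.56235717 -0.02926073] ((0.5628663897514343, -0.02971024066209793), (0.017972536385059357, 0.005103078205138445), 75.02
[... 607 characters left out ...]
3447)
   vblock 148 [ 0.48587787 -0.18926755  0.0450135 ] [ 0.54293634 -0.14546551  0.05669799] ((0.5144416093826294, -0.16963082551956177), (0.05455738306045532, 0.042013756930828094), 9.107730865478516)
   round 94 [0.38086952 0.05643843 0.03817453] [0.43402574 0.11963331 0.05183627] ((0.40828707814216614, 0.0877269059419632), (0.06371884793043137, 0.051517877727746964), 86.69471740722656)
 jaw 24 [ 0.60170781 -0.01256836] ((0.6025235056877136, -0.013482261449098587), (0.012096907943487167, 0.026453664526343346), 26.612592697143555)
 sleeve ((0.5577618479728699, -0.022933606058359146), (0.055873095989227295, 0.04426176846027374), 30.798664093017578)
 bar PCA n 191
  yaw -27.741298774515755
```

Run:
```python
from h import *
t=load("top0");s=load("scene0")
b=cv2.resize(t["image"][205:255,150:205],None,fx=11,fy=11,interpolation=cv2.INTER_CUBIC);cv2.imwrite("pics/c_top_big.png",b)
b=cv2.resize(s["image"][200:280,375:435],None,fx=7,fy=7,interpolation=cv2.INTER_CUBIC);cv2.imwrite("pics/c_sc_big.png",b)
```

```text
(no output)
```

View pics/c_top_big.png

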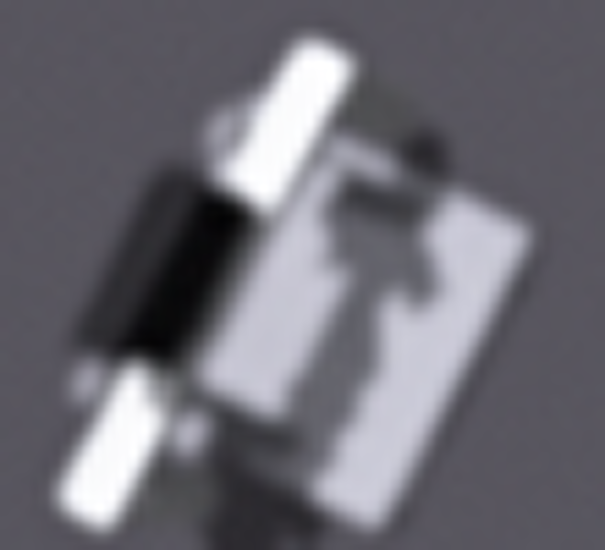

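View pics/c_sc_big.png

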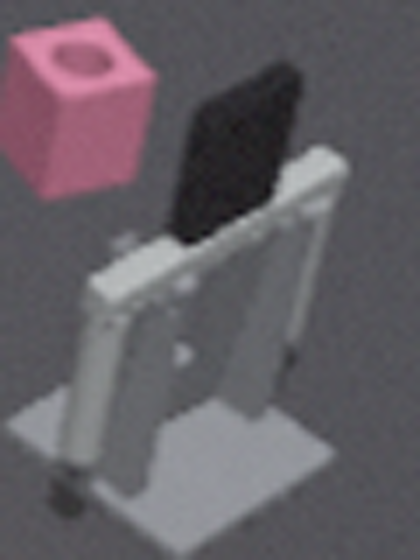

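The crops show the large spanner in its stand with its bar running from about (320,60) to (100,510) in the 11x top crop, a yaw near -26°. Next I'll measure the bar top exactly, plus the jaw corners.

Run:
```python
from h import *
t=load("top0");s=load("scene0")
# bright bar, subpixel: upsample, threshold half
def brightrect(c,box,th,z,inv=False,k=8):
    x,y,w,h=box;g=cv2.resize(c["image"][y:y+h,x:x+w].min(2),None,fx=k,fy=k,interpolation=cv2.INTER_CUBIC)
    m=(g>th).astype(np.uint8)
    cts=[q for q in cv2.findContours(m,cv2.RETR_EXTERNAL,cv2.CHAIN_APPROX_NONE)[0] if cv2.contourArea(q)>k*k*4]
    q=np.vstack([a[:,0] for a in cts]);uv=(q+.5)/k-.5+[x,y]
    return onplane(c,uv,z)[:,:2].astype(np.float32),len(cts)
q,n=brightrect(t,(150,205,28,50),238,.119)
print("top bar",n,cv2.minAreaRect(q))
q,n=brightrect(s,(384,215,45,32),150,.119)
print("scene bar",n,cv2.minAreaRect(q))
# scene sleeve top face: corners by eye from crop c_sc_chuck (x8, off 225,195)
def cp(p,x0,y0,k=8):return (np.array(p,float)+.5)/k-.5+[x0,y0]
sq=cp([(237,140),(368,136),(378,215),(243,224)],225,195)
Q=onplane(s,sq,.110)[:,:2];print("scene sleeve top",Q.mean(0),[np.degrees(np.arctan2(*(Q[j]-Q[i])[::-1])) for i,j in((0,1),(3,2),(0,3),(1,2))],[np.linalg.norm(Q[i]-Q[(i+1)%4]) for i in range(4)])
bore=onplane(s,cp([(306,182)],225,195),.110);print("scene bore",bore)
# jaw (scene) top face corners & top jaws by eye
J=onplane(s,cp([(240,332),(316,350),(310,378),(228,362)],225,195),.0695)[:,:2];print("scene jaw+ corners",J,"yaw",[np.degrees(np.arctan2(*(J[j]-J[i])[::-1])) for i,j in((0,1),(3,2))])
K=onplane(t,cp([(303,215),(322,247)],250,155),.0695)[:,:2];print("top jaw+ left edge",K)
L=onplane(t,cp([(345,405),(418,400)],250,155),.0695)[:,:2];print("top jaw- inner edge",L,np.degrees(np.arctan2(*(L[0]-L[1])[::-1])),"mid",L.mean(0))
for nm,uvs in(("chuck top",0),):
    pass
g=np.clip((t["image"].astype(float)-120)*1.9,0,255).astype(np.uint8)
g=np.hstack([cv2.resize(t["image"][172:218,272:318],None,fx=8,fy=8,interpolation=cv2.INTER_CUBIC),cv2.resize(g[172:218,272:318],None,fx=8,fy=8,interpolation=cv2.INTER_CUBIC)])
cv2.imwrite("pics/jaws.png",g)
```

```text
top bar 2 ((0.4463869035243988, 0.33345669507980347), (0.01283913291990757, 0.12672165036201477), 63.11320114135742)
scene bar 2 ((0.4501357674598694, 0.3367764949798584), (0.01509402971714735, 0.1330624520778656), 62.93875503540039)
scene sleeve top [ 0.55222067 -0.02433549] [np.float64(119.66816005849077), np.float64(122.80326682036437), np.float64(29.744488799250693), np.float64(30.161440152908934)] [np.float64(0.04451372052583364), np.float64(0.04294889871434399), np.float64(0.04489017904152247), np.float64(0.04540241968859687)]
scene bore [[ 0.5541415  -0.02358818  0.11      ]]
scene jaw+ corners [[ 0.59055321 -0.02989369]
 [ 0.58741777 -0.00308294]
 [ 0.600981    0.00142256]
 [ 0.60594479 -0.02644671]] yaw [np.float64(96.67028763503079), np.float64(100.09903260794887)]
top jaw+ left edge [[ 0.5917663  -0.00426517]
 [ 0.57959367 -0.01115714]]
top jaw- inner edge [[ 0.52029138 -0.01879936]
 [ 0.52180361 -0.04576574]] 93.20967853413154 mid [ 0.5210475  -0.03228255]
```

View pics/jaws.png

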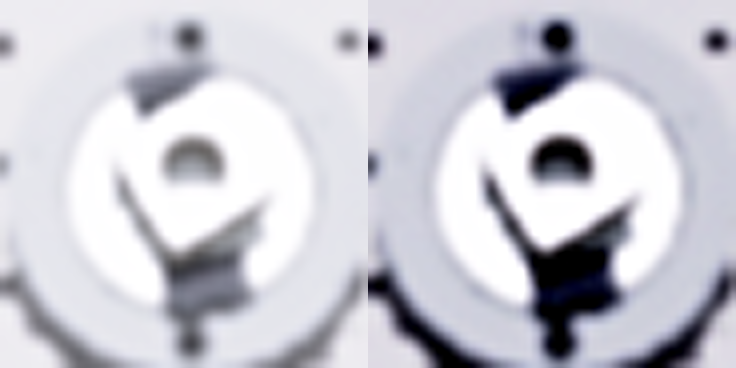

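The jaw edges agree on roughly 8° for the chuck's x line. I'll cross-check with depth-filtered jaw tops before moving.

Run:
```python
from h import *
t=load("top0");s=load("scene0")
for nm,c,cc in(("top",t,(.5505,-.0280)),("scene",s,(.553,-.0242))):
    P=cloud(c);cc=np.array(cc);d=P[...,:2]-cc
    for yaw in (8.,):
        a=np.radians(yaw);X=d[...,0]*np.cos(a)+d[...,1]*np.sin(a);Y=-d[...,0]*np.sin(a)+d[...,1]*np.cos(a)
        for sg in(1,-1):
            m=(P[...,2]>.063)&(P[...,2]<.078)&(X*sg>.030)&(X*sg<.06)&(abs(Y)<.03)
            q=np.c_[X[m],Y[m]].astype(np.float32)
            if len(q)<8:continue
            print(nm,sg,len(q),"X",np.percentile(q[:,0],[2,50,98]).round(4),"Y",np.percentile(q[:,1],[2,50,98]).round(4),"meanYang",np.degrees(np.arctan2(q[:,1].mean()*sg,abs(q[:,0].mean()))),cv2.minAreaRect(q))
```

```text
top 1 41 X [0.0335 0.0396 0.0454] Y [-0.0138 -0.0003  0.0143] meanYang 0.79963446 ((0.03972168639302254, 0.00026681553572416306), (0.028687139973044395, 0.012530474923551083), 89.50240325927734)
top -1 42 X [-0.0451 -0.0396 -0.0336] Y [-0.0136 -0.0006  0.0141] meanYang 0.06461233 ((-0.03918427973985672, -0.000616215169429779), (0.029852619394659996, 0.012060235254466534), 86.0745849609375)
scene 1 53 X [0.034  0.0425 0.0493] Y [-0.0144 -0.0003  0.0135] meanYang -0.7732778 ((0.04160316288471222, -0.0007357466965913773), (0.016714448109269142, 0.029734298586845398), 12.48914623260498)
```

The checks agree: both jaw tops sit at ±39.5 mm along a yaw of 8.2°, and 33.5 mm faces imply ring ≈ 0.17. The cameras disagree by about 4 mm, so I'll use the mean: chuck (0.552,-0.026), sleeve yaw about 31°. Now I'll grip the sleeve across the 31° axis, away from the tall master, and read the force to correct the centre.

```bash
cat >> h.py <<'E'
def rotv(deg):
    a=np.radians(deg);x=np.array([0,0,-1.]);y=np.array([np.cos(a),np.sin(a),0]);return R.from_matrix(np.c_[x,y,np.cross(x,y)]).as_rotvec()
def st(m,l=""):
    s=m.state();print(l,"t%.2f"%s["clock"],"p",s["tool_pos"].round(4),"F",s["contact_force"].round(1),"M",s["moment"].round(2),"w%.4f"%s["gripper_width"],"j6 %.2f"%s["joint_pos"][5]);return s
E
python3 - <<'E'
from h import *
from cell import manip,inverse_kinematics as ik
print(R.from_rotvec(manip.state()["tcp_rot"]).as_matrix().round(2).tolist())
for a in(31,211,8.2,188.2):print(a,np.round(ik([.552,-.026,.077],rotv(a)),2))
for a in(63,243,-117):
    q=ik([.4483,.3351,.13],rotv(a));print(a,None if q is None else q.round(2))
for a in(89,89-71,-91,-91-71):
    q=ik([.552,-.026,.15],rotv(a));print(a,None if q is None else q.round(2))
E
```

```text
[[-0.0, 0.36, -0.93], [0.0, -0.93, -0.36], [-1.0, -0.0, -0.0]]
31 [-0.09  0.19  2.02 -0.    0.94 -0.63]
211 [-0.09  0.19  2.02 -0.    0.94  2.51]
8.2 [-0.09  0.19  2.02  0.    0.94 -0.24]Traceback (most recent call last):
  File "<stdin>", line 4, in <module>
    return _wrapfunc(a, 'round', decimals=decimals, out=out)
    return _wrapit(obj, method, *args, **kwds)
    result = getattr(arr, method)(*args, **kwds)
TypeError: unsupported operand type(s) for *: 'NoneType' and 'float'
```

Run:
```python
from h import *
from cell import manip,cams
manip.move_pose([.552,-.0262,.21],rotv(31)); st(manip,"above")
manip.move_linear([.552,-.0262,.079],rate=.15); s0=st(manip,"down")
manip.set_gripper(.040,force=8); st(manip,"grip")
c=cams.capture("scene");np.savez("scene1.npz",**c);cv2.imwrite("pics/scene1.png",cv2.resize(c["image"][150:290,200:360],None,fx=4,fy=4,interpolation=cv2.INTER_CUBIC))
st(manip,"after")
```

```text
above t2.51 p [ 0.5522 -0.027   0.2101] F [-0.  -0.1  0.3] M [-0.03 -0.12 -0.01] w0.0882 j6 -0.63
down t3.53 p [ 0.5529 -0.0263  0.0799] F [ 0.5  0.4 -0.4] M [-0.03 -0.15 -0.03] w0.0881 j6 -0.63
grip t4.27 p [ 0.552  -0.0262  0.0791] F [-0.4  0.3  0.5] M [ 0.01 -0.15  0.02] w0.0438 j6 -0.63
after t4.32 p [ 0.5521 -0.0262  0.0791] F [-0.5 -0.2  1.1] M [ 0.03 -0.03  0.01] w0.0438 j6 -0.63
```

View pics/scene1.png

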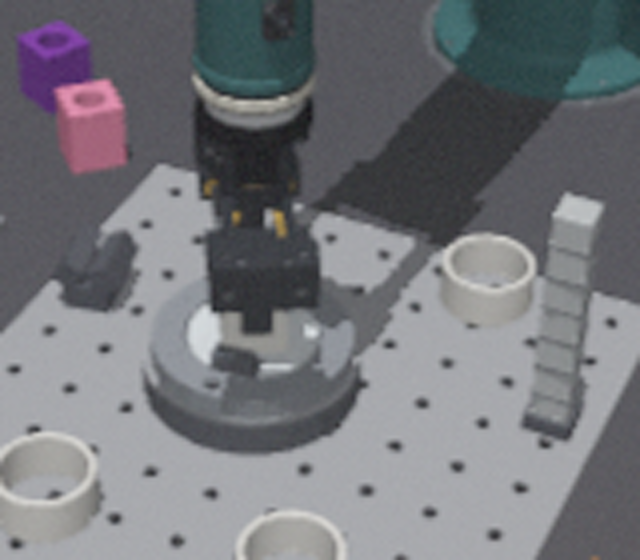

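The picture shows the fingers straddling the sleeve at crop (255,310), clear of the jaws. The width is 43.8 mm and the side force is near zero. Next I'll rotate to 8.2°, then nudge the sleeve gently against the stub to locate the axis.

Run:
```python
from h import *
from cell import manip,cams
manip.set_gripper(.040,force=20)
b=np.array([.552,-.0262,.079])
manip.move_pose(b,rotv(8.2)); manip.dwell(.15); st(manip,"turned")
a=np.radians(8.2);ex=np.array([np.cos(a),np.sin(a),0]);ey=np.array([-np.sin(a),np.cos(a),0])
for nm,e in(("x",ex),("y",ey)):
    for sg in(1,-1):
        for d in(.001,.002,.003):
            manip.move_linear(b+sg*d*e,rate=.02);manip.dwell(.05);s=manip.state();f=s["contact_force"]@e
            print(nm,sg*d,"F",round(f,2),"pos",((s["tool_pos"]-b)@e*1e3).round(2))
            if f*-sg>4:break
        manip.move_linear(b,rate=.02)
st(manip,"end")
```

```text
turned t5.15 p [ 0.5521 -0.0263  0.0791] F [-0.7  0.2  2.4] M [-0.07 -0.1   0.07] w0.0439 j6 -0.24
x 0.001 F -4.08 pos 0.2
x -0.001 F 2.81 pos -0.35
x -0.002 F 5.05 pos -0.45
y 0.001 F -2.23 pos 0.76
y 0.002 F -5.76 pos 1.38
y -0.001 F 3.07 pos -0.35
y -0.002 F 6.53 pos -0.84
end t8.25 p [ 0.5523 -0.0264  0.0791] F [0.6 1.2 4.1] M [ 0.23 -0.2  -0.  ] w0.0437 j6 -0.24
```

Contact is nearly symmetric, so the axis is at about (0.5517,-0.0260) to within 0.5 mm. That puts it midway between the cameras: top is off by (+1.2,+2) mm and scene by (-1.5,-2) mm. I'll release, lift and move towards the spanner, then look again.

Run:
```python
from h import *
from cell import manip,cams
manip.set_gripper(.088); st(manip,"open")
p=manip.state()["tool_pos"]
manip.move_linear([.5517,-.0260,.215],rate=.25)
manip.move_pose([.4479,.3353,.25],rotv(63)); st(manip,"over spanner")
for n in("scene","top"):
    c=cams.capture(n);np.savez(n+"2.npz",**c)
a=load("top2")["image"][165:225,265:325];b=load("scene2")["image"][195:265,225:305]
cv2.imwrite("pics/sq2.png",np.hstack([cv2.resize(a,(400,400),interpolation=cv2.INTER_CUBIC),cv2.resize(b,(400,400),interpolation=cv2.INTER_CUBIC)]))
cv2.imwrite("pics/sp2.png",cv2.resize(load("scene2")["image"][150:290,340:480],None,fx=4,fy=4,interpolation=cv2.INTER_CUBIC))
for nm in("top2","scene2"):
    c=load(nm);P=cloud(c);cc=np.array((.5505,-.0280)if nm[0]=="t" else(.553,-.0242));r=np.linalg.norm(P[...,:2]-cc,axis=2)
    m=((P[...,2]>.103)&(P[...,2]<.118)&(r<.05)).astype(np.uint8)
    ct=max(cv2.findContours(m,cv2.RETR_EXTERNAL,cv2.CHAIN_APPROX_NONE)[0],key=cv2.contourArea)[:,0]
    print(nm," sleeve",cv2.minAreaRect(onplane(c,ct,.110)[:,:2].astype(np.float32)))
    d=P[...,:2]-cc;a=np.radians(8);X=d[...,0]*np.cos(a)+d[...,1]*np.sin(a);Y=-d[...,0]*np.sin(a)+d[...,1]*np.cos(a)
    for sg in(1,-1):
        m=(P[...,2]>.063)&(P[...,2]<.078)&(X*sg>.030)&(X*sg<.06)&(abs(Y)<.03);q=np.c_[X[m],Y[m]].astype(np.float32)
        if len(q)>8:print(sg,q.mean(0),cv2.minAreaRect(q))
```

```text
open t9.03 p [ 0.552  -0.0262  0.079 ] F [-0.5 -0.6 -0.5] M [-0.04 -0.08  0.  ] w0.0878 j6 -0.24
over spanner t11.13 p [0.4482 0.3344 0.2493] F [ 0.8 -0.4 -0.2] M [-0.02 -0.17  0.04] w0.0883 j6 -0.50
top2  sleeve ((0.5500823259353638, -0.02847943641245365), (0.04430495947599411, 0.043680883944034576), 7.503770351409912)
1 [0.03997553 0.0001397 ] ((0.04028685763478279, 0.00016958080232143402), (0.011678176932036877, 0.02836877852678299), 0.6706223487854004)
-1 [-3.9362740e-02  7.5105905e-05] ((-0.03928007930517197, 6.23045489192009e-05), (0.012096051126718521, 0.029395082965493202), 2.808894157409668)
scene2  sleeve ((0.5574408769607544, -0.024468427523970604), (0.05427238345146179, 0.04615422710776329), 8.623040199279785)
1 [0.04216644 0.00050076] ((0.04169485345482826, -0.0004319809377193451), (0.02903108112514019, 0.016582317650318146), 81.10614776611328)
```

View pics/sq2.png

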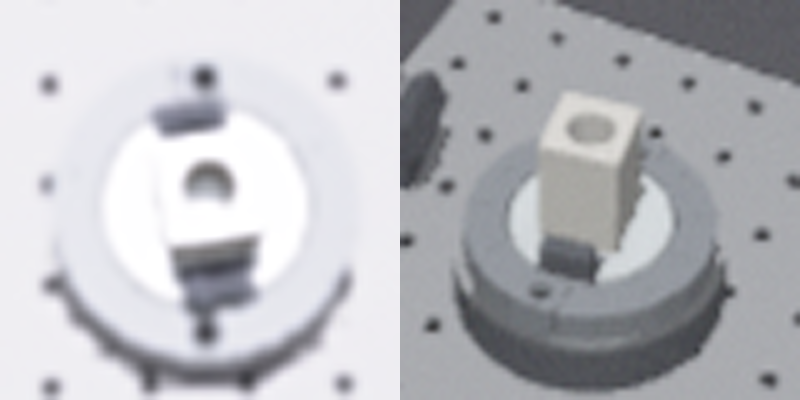

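View pics/sp2.png

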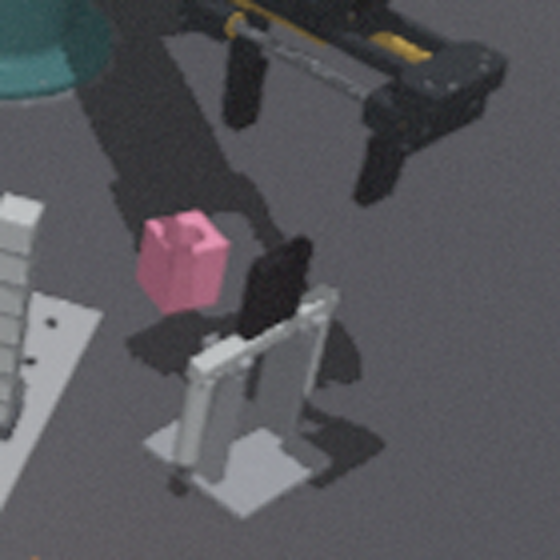

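The sleeve's flats now read 7.5–8.6° against the jaws at 8.2°, and they look parallel in both crops, e.g. left crop sleeve edge (215,240) above jaw (215,270). Next I'll grip the fin.

Run:
```python
from h import *
from cell import manip,cams
manip.move_linear([.4479,.3353,.130],rate=.15); st(manip,"down")
manip.set_gripper(.005,force=10); st(manip,"grip10")
manip.set_gripper(.005,force=50); st(manip,"grip50")
manip.move_linear([.4479,.3353,.345],rate=.2); st(manip,"up")
manip.dwell(.1);st(manip)
for n in("scene","top"):
    c=cams.capture(n);np.savez(n+"3.npz",**c);cv2.imwrite(f"pics/{n}3.png",c["image"])
```

```text
down t12.18 p [0.4487 0.3357 0.131 ] F [-0.   1.   0.4] M [ 0.06 -0.2  -0.01] w0.0877 j6 -0.50
grip10 t13.32 p [0.4479 0.3353 0.13  ] F [-0.1  0.3  0.3] M [ 0.   -0.14  0.04] w0.0121 j6 -0.50
grip50 t13.53 p [0.4479 0.3353 0.13  ] F [-0.2  0.6 -0.4] M [ 0.13 -0.18  0.06] w0.0116 j6 -0.50
up t14.76 p [0.4472 0.3348 0.3432] F [ 0.9 -0.8 -4.1] M [-0.03 -0.13 -0.06] w0.0115 j6 -0.50
 t14.86 p [0.4472 0.3348 0.343 ] F [ 0.7  0.5 -3.7] M [ 0.02 -0.14  0.02] w0.0117 j6 -0.50
```

View pics/scene3.png

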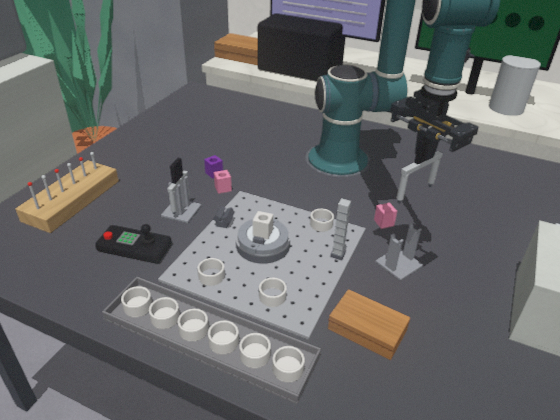

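The spanner is up cleanly, at scene (420,175) with a 3.7 N load, and the empty stand is at (400,255). Hole bearings agree in both views at -0.7°. Next I'll carry it over the chuck and hover with the pins about 10 mm above the ring.

Run:
```python
from h import *
from cell import manip,cams
manip.move_pose([.5517,-.0260,.345],rotv(89.3)); st(manip,"over")
manip.move_linear([.5517,-.0260,.174],rate=.2); manip.dwell(.1); st(manip,"hover")
for n in("scene","top"):
    c=cams.capture(n);np.savez(n+"4.npz",**c)
cv2.imwrite("pics/hover.png",cv2.resize(load("scene4")["image"][180:270,220:320],None,fx=7,fy=6.6,interpolation=cv2.INTER_CUBIC))
cv2.imwrite("pics/hovert.png",cv2.resize(load("top4")["image"][150:240,240:350],None,fx=6,fy=6,interpolation=cv2.INTER_CUBIC))
```

```text
over t16.36 p [ 0.5517 -0.0253  0.345 ] F [-0.9 -0.2 -3.6] M [ 0.1  -0.14 -0.04] w0.0116 j6 -1.65
hover t17.47 p [ 0.5531 -0.026   0.176 ] F [-0.1 -0.4 -3.4] M [-0.01 -0.12 -0.03] w0.0118 j6 -1.65
```

View pics/hover.png

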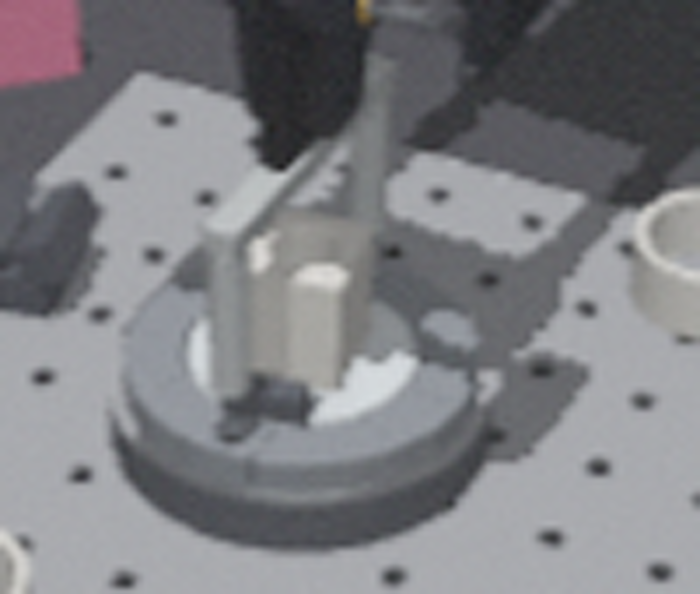

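View pics/hovert.png

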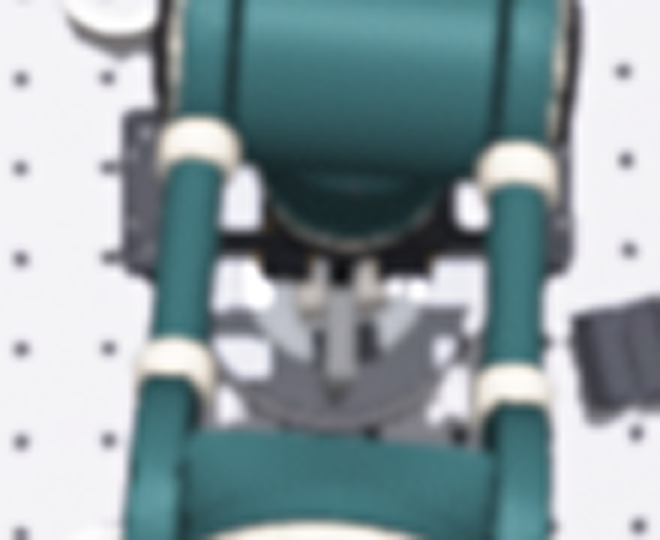

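In the hover picture the near leg ends at about crop (230,395), the pin is the dark blob at (237,408), and the hole is at (232,432) right below it. I'll check the settled pose and compare against projected points.

Run:
```python
from h import *
from cell import manip,cams
manip.dwell(.3); s=st(manip,"settled")
print(R.from_rotvec(s["tcp_rot"]).as_matrix().round(4).tolist(), R.from_rotvec(rotv(89.3)).as_matrix().round(4).tolist())
c=cams.capture("scene");np.savez("scene5.npz",**c)
off=np.array([.0015,.002,0]) # scene bias
T=s["tool_pos"];M=R.from_rotvec(s["tcp_rot"]).as_matrix()
bx=np.array([np.cos(np.radians(-.7)),np.sin(np.radians(-.7)),0])
tip=T+bx*.058+[0,0,-.025-.084];sh=tip+[0,0,.014]
hole=np.array([.5517,-.026,.055])+bx*.058
x0,y0,k=242,225,16
im=cv2.resize(c["image"][y0:y0+35,x0:x0+35],None,fx=k,fy=k,interpolation=cv2.INTER_CUBIC)
for P,col in((tip,(0,0,255)),(sh,(0,255,0)),(hole,(255,0,0))):
    uv=proj(c,P+off)[0];print(uv);q=((uv-[x0,y0]+.5)*k-.5).astype(int);cv2.circle(im,tuple(int(v) for v in q),4,col,-1)
cv2.imwrite("pics/hover5.png",im)
```

```text
settled t17.87 p [ 0.5518 -0.026   0.1742] F [-0.3 -0.4 -2.4] M [ 0.03 -0.18 -0.03] w0.0119 j6 -1.65
[[0.0004, 0.0123, 0.9999], [-0.0, 0.9999, -0.0123], [-1.0, -0.0, 0.0004]] [[-0.0, 0.0122, 0.9999], [0.0, 0.9999, -0.0122], [-1.0, -0.0, -0.0]]
[252.71521242 242.40157628]
[252.67706011 238.3853148 ]
[252.77234566 245.29231176]
```

View pics/hover5.png

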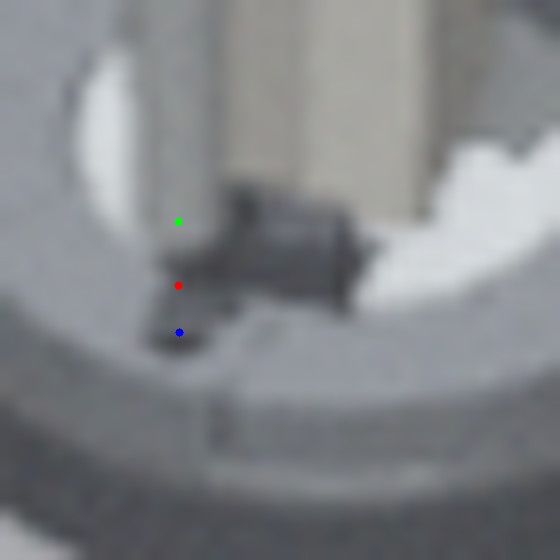

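The projected pin tip (red), shoulder (green) and hole (blue) sit on their image counterparts. Next I'll descend in steps and watch the force.

Run:
```python
from h import *
from cell import manip,cams
for z in(.163,.159,.155,.1515):
    manip.move_linear([.5517,-.0260,z],rate=.05); manip.dwell(.1); s=st(manip,z)
    if s["contact_force"][2]>6 or np.hypot(*s["contact_force"][:2])>8: print("stop");break
c=cams.capture("scene");np.savez("scene6.npz",**c);im=cv2.resize(c["image"][195:265,225:305],None,fx=8,fy=8,interpolation=cv2.INTER_CUBIC);cv2.imwrite("pics/in6.png",im)
```

```text
0.163 t18.38 p [ 0.5516 -0.026   0.1628] F [-0.2 -0.2 -2.3] M [ 0.04 -0.12 -0.02] w0.0113 j6 -1.65
0.159 t18.73 p [ 0.5517 -0.026   0.159 ] F [ 0.2 -0.6 -3.5] M [ 0.06 -0.19 -0.01] w0.0118 j6 -1.65
0.155 t19.08 p [ 0.5516 -0.026   0.1549] F [ 0.6  0.9 -2.6] M [ 0.05 -0.15 -0.03] w0.0121 j6 -1.65
0.1515 t19.43 p [ 0.5516 -0.026   0.1514] F [ 0.6 -0.2 -3.5] M [ 0.08 -0.13 -0.01] w0.0115 j6 -1.65
```

View pics/in6.png

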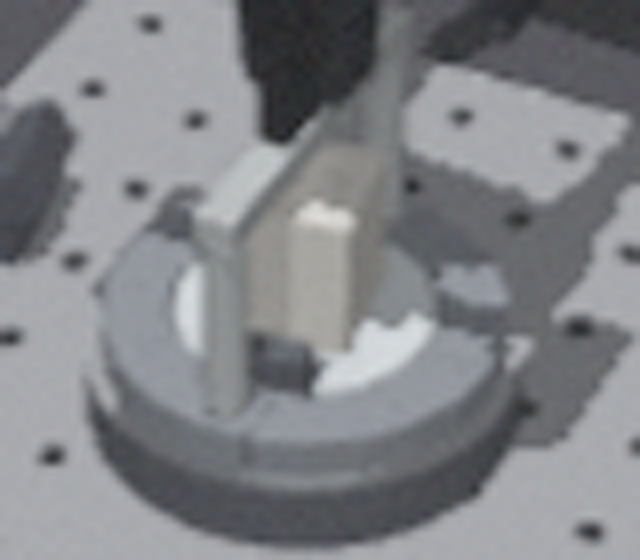

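Both shoulders sit 1.5 mm above the ring with no contact force, so the pins are in. Next I'll turn clockwise in steps, watching the moment.

Run:
```python
from h import *
from cell import manip,cams
for y in list(range(-15,-70,-14))+[-68,-72,-74,-76,-78]:
    manip.move_pose([.5517,-.0260,.1515],rotv(90+y)); manip.dwell(.1); s=st(manip,y)
    M=R.from_rotvec(s["tcp_rot"]).as_matrix();print("   yaw %.2f"%(np.degrees(np.arctan2(M[1,1],M[0,1]))-90))
    if abs(s["moment"][2])>.9 or np.hypot(*s["contact_force"][:2])>25: print("stop");break
```

```text
-15 t19.93 p [ 0.5517 -0.026   0.1516] F [-0.5 -0.2 -3.5] M [ 0.01 -0.15 -0.03] w0.0118 j6 -1.40
   yaw -14.85
-29 t20.38 p [ 0.5517 -0.0261  0.1515] F [ 0.4 -0.  -2.4] M [ 0.03 -0.1   0.02] w0.0115 j6 -1.16
   yaw -28.81
-43 t20.82 p [ 0.5516 -0.0261  0.1515] F [-0.4 -0.1 -3.3] M [ 0.02 -0.18 -0.  ] w0.0116 j6 -0.92
   yaw -42.80
-57 t21.26 p [ 0.5517 -0.0261  0.1515] F [-0.1 -0.1 -4. ] M [ 0.06 -0.11  0.01] w0.0115 j6 -0.67
   yaw -56.79
-68 t21.66 p [ 0.5516 -0.0261  0.1515] F [ 0.3 -0.5 -2.3] M [ 0.03 -0.2   0.05] w0.0115 j6 -0.48
   yaw -67.78
-72 t22.01 p [ 0.5519 -0.026   0.1516] F [ 2.2 -0.8 -3.9] M [ 0.23 -0.56  0.13] w0.0117 j6 -0.41
   yaw -71.86
-74 t22.36 p [ 0.5521 -0.026   0.1516] F [ 3.4  0.6 -3.8] M [ 0.3  -0.86  0.15] w0.0119 j6 -0.37
   yaw -73.93
-76 t22.71 p [ 0.5521 -0.026   0.1517] F [ 2.7  1.1 -4.7] M [ 0.39 -1.07  0.72] w0.0120 j6 -0.34
   yaw -75.91
-78 t23.06 p [ 0.5519 -0.026   0.1517] F [ 3.6  0.7 -4.3] M [ 0.43 -1.18  0.99] w0.0120 j6 -0.30
   yaw -77.92
stop
```

The moment stays near zero and then rises sharply past -74°, which fits the stop predicted at -72° plus about 2° of pin play. I'll confirm by picture.

Run:
```python
from h import *
from cell import cams
c=cams.capture("scene");np.savez("scene7.npz",**c);im=cv2.resize(c["image"][190:265,220:310],None,fx=8,fy=8,interpolation=cv2.INTER_CUBIC);cv2.imwrite("pics/turn7.png",im)
```

```text
(no output)
```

View pics/turn7.png

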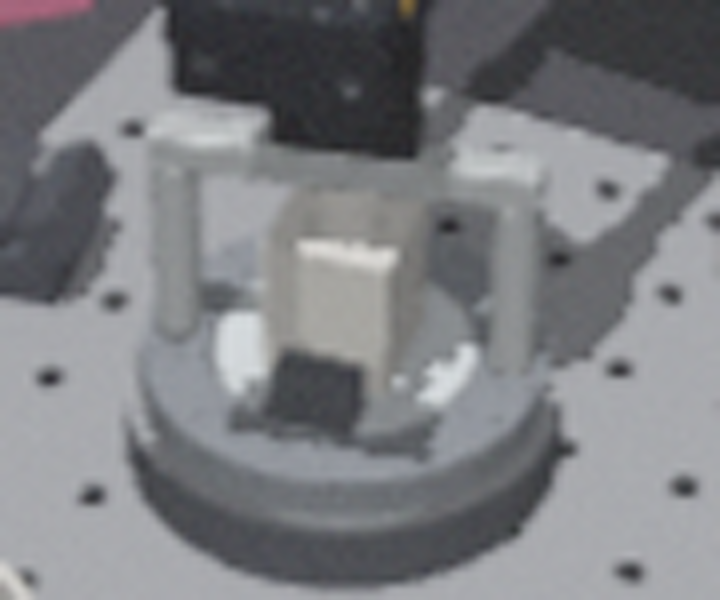

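The ring has turned and both jaws are against the sleeve, with the near jaw at crop (315,390). I'll unload the pins by turning back in small steps inside the ±2° play, then lift.

Run:
```python
from h import *
from cell import manip,cams
for y in(-76.5,-75,-74,-73):
    manip.move_pose([.5517,-.0260,.1515],rotv(90+y)); manip.dwell(.12); s=st(manip,y)
    if abs(s["moment"][2])<.06:break
y0=y+1.0
manip.move_pose([.5517,-.0260,.1515],rotv(90+y0)); manip.dwell(.1); st(manip,y0)
for z in(.156,.162,.168):
    manip.move_linear([.5517,-.0260,z],rate=.05); s=st(manip,z)
```

```text
-76.5 t23.48 p [ 0.552  -0.026   0.1516] F [ 4.4  1.6 -3.4] M [ 0.4  -1.25  0.86] w0.0119 j6 -0.33
-75 t23.84 p [ 0.5521 -0.026   0.1516] F [ 4.6  1.3 -4.5] M [ 0.38 -1.35  0.47] w0.0116 j6 -0.35
-74 t24.21 p [ 0.5517 -0.026   0.1516] F [ 4.8  1.4 -3.3] M [ 0.31 -1.18  0.3 ] w0.0114 j6 -0.37
-73 t24.57 p [ 0.5513 -0.0261  0.1515] F [ 2.8  0.9 -1.5] M [ 0.1  -0.65  0.11] w0.0118 j6 -0.39
-72.0 t24.93 p [ 0.5508 -0.0261  0.151 ] F [ 0.2 -0.7 -3.3] M [-0.06 -0.15 -0.02] w0.0114 j6 -0.41
0.156 t25.18 p [ 0.5516 -0.0261  0.1563] F [-0.1  1.  -3.1] M [-0.02 -0.15  0.01] w0.0118 j6 -0.41
0.162 t25.44 p [ 0.552  -0.0261  0.1626] F [ 0.1 -0.  -2.2] M [ 0.03 -0.12  0.  ] w0.0119 j6 -0.41
0.168 t25.71 p [ 0.5521 -0.026   0.1686] F [ 0.1  0.1 -3.8] M [-0.08 -0.14  0.01] w0.0116 j6 -0.41
```

The pins came out freely. Next I'll carry the spanner back above the stand and check the chuck and the hang alignment before lowering.

Run:
```python
from h import *
from cell import manip,cams
manip.move_linear([.5517,-.0260,.345],rate=.2)
manip.move_pose([.4479,.3353,.345],rotv(63)); manip.dwell(.3); s=st(manip,"over stand")
for n in("scene","top"):
    c=cams.capture(n);np.savez(n+"8.npz",**c)
a=load("top8")["image"][165:225,265:325];b=load("scene8")["image"][195:265,225:305]
cv2.imwrite("pics/sq8.png",np.hstack([cv2.resize(a,(400,400),interpolation=cv2.INTER_CUBIC),cv2.resize(b,(400,400),interpolation=cv2.INTER_CUBIC)]))
d3=load("scene3")["image"][120:280,370:470];d8=load("scene8")["image"][120:280,370:470]
cv2.imwrite("pics/cmp8.png",np.hstack([cv2.resize(x,(375,600),interpolation=cv2.INTER_CUBIC) for x in(d3,d8)]))
c=load("top8");P=cloud(c);cc=np.array((.5505,-.0280))
r=np.linalg.norm(P[...,:2]-cc,axis=2)
m=((P[...,2]>.103)&(P[...,2]<.118)&(r<.05)).astype(np.uint8)
ct=max(cv2.findContours(m,cv2.RETR_EXTERNAL,cv2.CHAIN_APPROX_NONE)[0],key=cv2.contourArea)[:,0]
print("sleeve",cv2.minAreaRect(onplane(c,ct,.110)[:,:2].astype(np.float32)))
d=P[...,:2]-cc;a=np.radians(8);X=d[...,0]*np.cos(a)+d[...,1]*np.sin(a);Y=-d[...,0]*np.sin(a)+d[...,1]*np.cos(a)
for sg in(1,-1):
    m=(P[...,2]>.063)&(P[...,2]<.078)&(X*sg>.024)&(X*sg<.05)&(abs(Y)<.03);q=np.c_[X[m],Y[m]].astype(np.float32)
    if len(q)>8:print(sg,len(q),"X",np.percentile(q[:,0],[2,50,98]).round(4),cv2.minAreaRect(q))
```

```text
over stand t28.44 p [0.4484 0.3346 0.345 ] F [-0.8 -0.4 -1.9] M [ 0.04 -0.19 -0.06] w0.0115 j6 -0.50
sleeve ((0.5498794913291931, -0.028458040207624435), (0.04470161348581314, 0.04377628490328789), 7.503770351409912)
1 20 X [0.0291 0.0322 0.0359] ((0.03174359351396561, 0.00109782163053751), (0.007259877864271402, 0.02818417362868786), 3.802266836166382)
-1 39 X [-0.0349 -0.0299 -0.0246] ((-0.029644101858139038, -0.0010415306314826012), (0.010510267689824104, 0.02856818214058876), 1.497694492340088)
```

View pics/sq8.png

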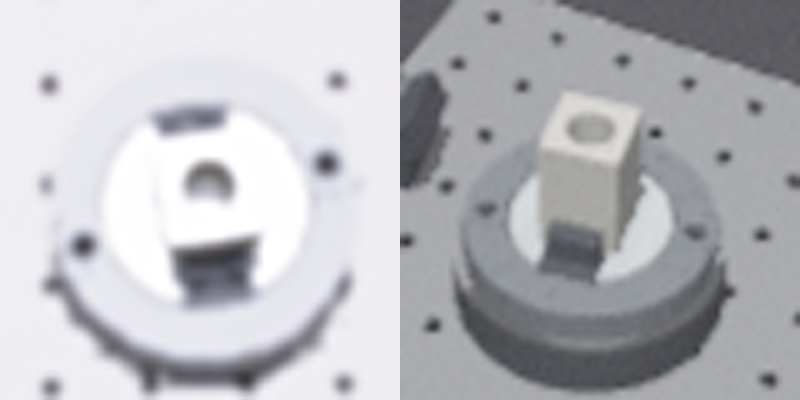

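View pics/cmp8.png

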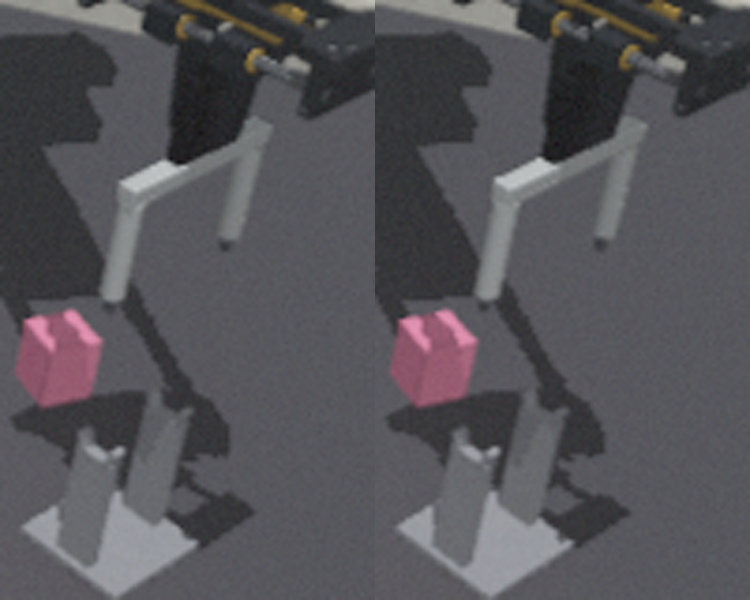

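The grip is unchanged, with the spanner image identical before and after. The jaws are closed and the sleeve is still square at 7.5°. I'll work out the ring angle from the holes at top crop (326,162) and (83,243).

Run:
```python
from h import *
t=load("top8");s=load("scene8")
def dark(c,seed,r=3):
    g=255-c["image"].min(2).astype(float);u,v=np.round(seed).astype(int)
    w=g[v-r:v+r+1,u-r:u+r+1];w=np.clip(w-np.median(w)-20,0,None);yy,xx=np.mgrid[v-r:v+r+1,u-r:u+r+1]
    return np.array([(w*xx).sum(),(w*yy).sum()])/w.sum()
A=onplane(t,[dark(t,(265+326*.15,165+162*.15)),dark(t,(265+83*.15,165+243*.15))],.055)
d=A[0]-A[1];print("top",np.degrees(np.arctan2(d[1],d[0])),np.linalg.norm(d))
B=onplane(s,[(225+(88)*.2,195+209*.175),(225+296*.2,195+231*.175)],.055);d=B[0]-B[1];print("scene",np.degrees(np.arctan2(d[1],d[0])),np.linalg.norm(d),B)
```

```text
top -71.92048980589995 0.1155452550098185
scene -71.50141299845137 0.11506110605332041 [[ 0.57330469 -0.07579556  0.055     ]
 [ 0.53679795  0.03332051  0.055     ]]
```

The ring holes read -71.9° (top) and -71.5° (scene) against a stop at 8.2°-80.2° = -72.0°. The ring is at its stop. Now I'll hang the spanner.

Run:
```python
from h import *
from cell import manip,cams
manip.move_linear([.4479,.3353,.155],rate=.2); manip.dwell(.3); st(manip,"pre")
for z in(.143,.136,.1315,.1303):
    manip.move_linear([.4479,.3353,z],rate=.05); manip.dwell(.1); s=st(manip,z)
    if s["contact_force"][2]>8 or np.hypot(*s["contact_force"][:2])>8:print("stop");break
```

```text
pre t29.94 p [0.4484 0.3356 0.156 ] F [ 0.   0.5 -3.1] M [ 0.04 -0.1   0.  ] w0.0117 j6 -0.50
0.143 t30.43 p [0.4478 0.3352 0.1428] F [-0.2  1.  -2.5] M [ 0.02 -0.06  0.  ] w0.0121 j6 -0.50
0.136 t30.82 p [0.4478 0.3353 0.1359] F [ 0.4 -0.2 -2.8] M [ 0.06 -0.14 -0.02] w0.0116 j6 -0.50
0.1315 t31.18 p [0.4479 0.3353 0.1314] F [ 0.  -0.4 -2.5] M [ 0.03 -0.17 -0.  ] w0.0119 j6 -0.50
0.1303 t31.52 p [0.4479 0.3353 0.1303] F [ 0.2 -0.1 -3. ] M [-0.03 -0.15 -0.02] w0.0115 j6 -0.50
```

Run:
```python
from h import *
from cell import manip,cams
manip.move_linear([.4479,.3353,.1297],rate=.02); st(manip,"low")
manip.set_gripper(.03,force=10); manip.set_gripper(.088); st(manip,"open")
manip.move_linear([.4479,.3353,.27],rate=.15)
manip.move_linear([.40,.36,.32],rate=.2); manip.dwell(.3); st(manip,"clear")
for n in("scene","top"):
    c=cams.capture(n);np.savez(n+"9.npz",**c);cv2.imwrite(f"pics/{n}9.png",c["image"])
s0=load("scene0")["image"][195:280,370:445];s9=load("scene9")["image"][195:280,370:445]
cv2.imwrite("pics/cmp9.png",np.hstack([cv2.resize(x,None,fx=5,fy=5,interpolation=cv2.INTER_CUBIC) for x in(s0,s9)]))
for nm in("scene0","scene9"):
    c=load(nm);P=cloud(c);r=np.linalg.norm(P[...,:2]-[.449,.336],axis=2)
    m=(P[...,2]>.110)&(P[...,2]<.128)&(r<.09)&(c["image"].min(2)>140);print(nm,m.sum(),P[m].mean(0),cv2.minAreaRect(P[m][:,:2].astype(np.float32)))
```

```text
low t31.77 p [0.4481 0.3354 0.13  ] F [-0.4  0.1 -0.4] M [ 0.03 -0.14  0.04] w0.0119 j6 -0.50
open t33.19 p [0.4479 0.3353 0.1297] F [ 0.3 -0.4  0.6] M [ 0.03 -0.16  0.01] w0.0879 j6 -0.50
clear t35.09 p [0.4002 0.3594 0.3188] F [-0.  -0.5 -1. ] M [ 0.05 -0.13  0.03] w0.0881 j6 -0.41
scene0 130 [0.45676623 0.33538493 0.1192057 ] ((0.4528171122074127, 0.34005486965179443), (0.024332640692591667, 0.13179641962051392), 62.22075653076172)
scene9 143 [0.4558059  0.33636274 0.11849758] ((0.4514766335487366, 0.340801477432251), (0.025128547102212906, 0.13443146646022797), 62.08591079711914)
```

View pics/cmp9.png

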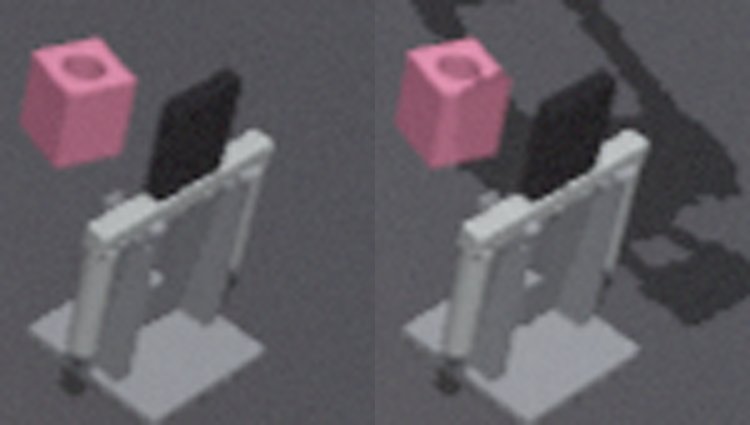

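View pics/scene9.png

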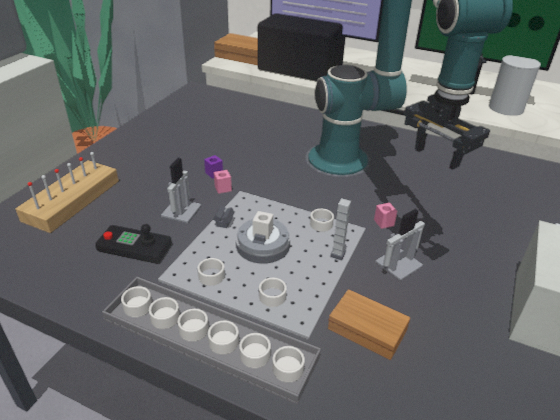

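The spanner hangs in its forks exactly as at the start, at scene (405,240). The small spanner at (178,190), the round sleeves and the blocks are unmoved, and the sleeve is clamped at (263,225). The arm is clear, so I'm handing in.

Run:
```python
from cell import order,manip
order.close_job();print(manip.state()["clock"])
```

```text
the job is handed in; nothing more can be done
the job is handed in; nothing more can be done
```

The job is done and handed in at about 35 s of the 67 s allowed. I turned the white sleeve about 23° to square it with the jaws. I then used the larger spanner to turn the ring clockwise to its stop and hung the spanner back on its own stand.

Last checks:
- **Sleeve:** its flats read 7.5° against the jaw line at 8.2°, after the jaws had closed.
- **Ring:** its holes read -71.9° (top camera) and -71.5° (scene camera), against a predicted stop of -72.0°. The turning moment rose to about 1 N m there.
- **Jaws:** both are closed on the sleeve.
- **Spanner:** it hangs as it did at the start, within about 1.5 mm, and the bystanders look unmoved in the final picture.

**Disagreements:**
- The two cameras differed by about 4 mm on absolute position. I used their mean and checked it by nudging the sleeve against its stub. The pins then went in with no contact force.
- At the stop there was a small sideways load of up to 5 N, which was gone once I had turned the spanner back 6° to free the pins.

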